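# Tip a circuit board over onto the inspection plate

## Task

Turn the square circuit board module over onto the raised inspection plate so that its steel shield can faces up: with the fingertips push it across the table against the plate's front edge, push its near side up and over so that it tips on that edge and drops upside down onto the plate, then push it along the plate, near the middle of its width, until its side is flush against the stop bar. Do not grasp it or lift it clear of its support, and leave everything else where it stands.

Things in the scene. Friction and masses are not known exactly. Their poses are not given: they have to be found in the camera images.
- board: module: stiff green board 96x96x4 mm, shield can (plain steel) 72x72x14 mm centred on one face, board overhanging it 12 mm all round; about 0.16 kg. Starts can down on the table in front of the plate: board underside 14 mm, top 18 mm up. Origin: centre of the can's outer face; z from can to board (up at start, down once turned over); x, y along the sides, x at first roughly towards the plate's front face.
- plate: inspection plate fixed to the table: aluminium slab 165 mm deep (x), 170 wide (y), 22 thick, with a steel stop bar 150 mm wide across its far end, rising 18 mm more, its face at x = 143 mm. Origin at table height, mid foot of the upright front face (the 22 mm wall to push against); x is level, from that face over the plate to the bar (the pushing direction), z up.
- corner_a (a point): corner of the green board, at x = +48, y = +48 mm in the module's axes, mid-thickness (16 mm along z from the module's origin)
- corner_b (a point): the same, at x = +48, y = -48 mm
- corner_c (a point): the same, at x = -48, y = +48 mm
- corner_d (a point): the same, at x = -48, y = -48 mm
- standoff_tall: bystander: white plastic post, 18 mm across, 45 mm tall, standing; origin at its foot
- standoff_short: bystander: white plastic post, 18 mm across, 30 mm tall, standing; origin at its foot
- connector: bystander: round steel connector, 30 mm across, 32 mm tall, standing; origin at its foot
- screwdriver: bystander: screwdriver lying on the table; origin under its middle
- jar: bystander: clear jar with a white cap, 54 mm across, 60 mm tall; origin at its foot
- spacer: bystander: aluminium ring, 42 mm across, 14 mm tall; origin at its foot
- small_board: bystander: small circuit board 60 x 40 mm with a chip and a white header, 13 mm tall; origin under its middle
Things that resemble listed ones, but are neither listed nor needed, are in the scene too. Of the things that look like the board, take the one that is farthest to the robot's right at the start.

How it is judged:
On the way, in this order (a step that is already met when the one before it is completed fails the run):
1. the board, still can down, is pushed up against the front edge of the plate (x of board in the frame of plate between -0.055 and 0 m and angle between board's own z axis and vertical below 0.6 rad and height (world z) of board below 0.03 m).
2. it stands tipped up on that edge (angle between board's own z axis and vertical between 1.1 and 2.3 rad and x of board in the frame of plate between -0.06 and 0.06 m and y of board in the frame of plate between -0.08 and 0.08 m).
3. it lies turned over on the plate (angle between board's own z axis and vertical above 3 rad and x of board in the frame of plate above 0 m and height (world z) of board between 0.034 and 0.046 m), for 0.1 s.
At the end, for the whole second after the job is handed in: The module lies flat (within 4 degrees) and at rest on the plate with its can up, one side flush against the stop bar (its centre within 4.5 mm of the 48 mm it has when flush) and its centre within 50 mm of the plate's middle line (angle between board's own z axis and vertical above 3.06 rad and x of board in the frame of plate between 0.0905 and 0.098 m and y of board in the frame of plate between -0.05 and 0.05 m and height (world z) of board between 0.036 and 0.044 m and linear speed of board below 0.02 m/s and angular speed of board below 0.2 rad/s); the robot touches nothing.
It fails at once if the module is lifted clear of the table while still right way up (angle between board's own z axis and vertical below 0.4 rad and height (world z) of each of corner_a, corner_b, corner_c, corner_d above 0.032 m).
It fails at once if the module is lifted or carried while it is being tipped: all its corners are more than 50 mm above the table (height (world z) of each of corner_a, corner_b, corner_c, corner_d above 0.05 m).
It fails at once if the turned-over module is lifted clear of the plate (angle between board's own z axis and vertical above 2.8 rad and height (world z) of each of corner_a, corner_b, corner_c, corner_d above 0.037 m).
It fails at once if a bystander is moved more than 20 mm (distance of any of standoff_tall, standoff_short, connector, screwdriver, jar, spacer, small_board from where it was at the start of the episode above 0.02 m).
It fails at once if a standing bystander is knocked over (angle between any of standoff_tall, standoff_short, connector, jar, spacer, small_board's own z axis and vertical above 0.5 rad).
It also fails if it takes over 53 s, if anything falls off the work surface, if the arm or the gripper's body presses on something with over 40 N, if the wrist force passes 120 N, or if a joint passes its speed limit or range.

## Robot

A 6-joint arm with a two-finger parallel gripper is mounted at the origin on the work surface. World frame = base frame: x ahead of the robot, y to its left, z up, the work surface at z = 0. Lengths are in m, angles in rad, forces in N, time in s.
With the tool pointing down it reaches from about 0.3 to 0.875 m from the base axis. Payload 6.4 kg.
Tool frame: the origin (TCP) lies midway between the tips of the shut fingers; the grasp point (between the pads) lies ctrl.grip_depth behind it (ctrl.grip_depth is the distance from the TCP to the grasp point, in m); x points along the fingers, y is the direction in which the jaws open and shut, and the axes are right-handed (so a half turn about x gives the same grasp; the last joint's range is limited). The gripper opens to 85 mm and grips with 20 to 120 N. Pads are 22 mm wide; open, the fingers measure 114 mm over their backs; the gripper's body (76 mm by 85 mm) begins 54 mm behind the grasp point. The pads swing forward as they close: fully open they stand 13 mm farther back than shut.
Start: joints at [-1.536, 0.181, 1.607, -0, 1.354, -0.206], TCP at [0.137, -0.558, 0.231] pointing down, gripper open.
Joint ranges: [-2.99, 2.99], [-0.89, 2.07], [0.3, 2.58], [-1.14, 4.28], [0, 2.63], [-3.12, 3.12]. Speed limits (rad/s): [2.57, 2.57, 3.01, 3.14, 3.14, 3.14].

## Interface

Orientations are given as a unit quaternion [w, x, y, z].
In Python, from bench import ctrl gives the robot as it stands.
- The arm moves only by the tool carry_out, never from a script. Its argument "motion" is one flat list of numbers, 7 for each row, row after row: the turn, a rotation vector about the tool's x, y, z in degrees, then the shift along the tool's x, y, z in m, then the gripper's target within -1 to 1 (shut at 1, half-way at 0, fully open at -1). A call has 1 to 10 rows; each row shifts and turns the pose as measured when the row begins, along the tool's axes as they then stand; what a row does not reach is not made up. A row lasts 1/10 s, in which the tool goes at most 50 mm and 8.59 degrees, less where a joint would pass 70% of its speed; a pose out of reach is approached as far as the arm can. A call with a gripper value outside its range is refused whole. The fingers move at their own pace and stop on an object; the grip force is fixed at half the most. Time passes only in rows, so rows that do not move let the fingers close. It gives the time, the measured TCP pose, the force and the opening at its end, in the units of the state.
- ctrl.get_obs(): the state, without advancing time (a new reading comes with each control period).
- ctrl.camera(name): name is "side" or "top" or "wrist"; returns the picture (480x640x3 uint8, blue, green, red); there is no depth.
- ctrl.camera_params(name): a dict with "mtx" (3x3 intrinsics, pixels), "pose" (4x4, takes a point from camera to world coordinates); the wrist camera has in their place "hand_eye" (4x4, takes a point from camera to tool coordinates, whose origin is the TCP and whose axes are the tool frame's). Camera axes: x right, y down, z forward; pixel columns grow to the right and rows downward; lengths in m; the calibration is good to about 2 mm. The wrist camera is an equidistant fisheye: a pixel r from the principal point sees the ray r / f radians off the axis. A picture is of the moment at which its call begins: read the wrist's pose just before it. camera_params takes no time and is no camera call.
- ctrl.hand_in(): hands the job in, once; it reports no verdict.
Trained networks look in the newest picture that a camera, given by its name, has taken for a name from the list of things; names that differ only in an ending like _2 or _b are one class to them, and where a whole thing is asked for, a point or a joint stands for the part that bears it (a point fixed in the world has none). Each returns a list of dicts, best first, with "conf" (0 to 1); they miss things now and then, are a little off and sometimes report something else, mostly with a low value. They report only what shows in the picture. A call takes as long as a camera call. They do not tell look-alikes from the thing itself.
- ctrl.boxes_of(camera, thing): "point" ([x, y, z] in m, in the coordinates of the camera as it stood for that picture, good to about 4 mm: the middle of the surface that is visible of it).
- ctrl.trace(camera, thing): "pixels" (480x640 bool, what is visible of it).
- ctrl.landmark_of(camera, thing): "point" ([x, y, z] in m, in the coordinates of the camera as it stood for that picture, good to about 4 mm: a listed point, or the origin of a listed thing).
The state is a dict: "time_s": time; "q": joint angles; "dq": joint speeds; "joint_efforts": joint torques, N m; "eef_pos": TCP position; "eef_rot": TCP orientation; "wrist_force": force on the tool from outside, world axes, zero at the start; "torque": the same for the moment, N m; "opening": opening from 0.0 (shut) to 1.0 (fully open).
Only numpy, scipy, OpenCV 4.12 (cv2) and the standard library are available. Lean on these libraries where they do the work, as an engineer would, in place of code of your own. Each camera call takes 0.05 s, during which the arm holds its last target. There are 200 camera calls.

## Working session

There is one attempt and no reset: what is moved stays moved. The work goes in short steps, Python scripts to look and compute and a tool call to move; the robot and the scene stay as the last step left them, time stands still between calls to the robot, and variables do not carry over. Pictures are saved under pics/ and viewed, about 8 in all and at most 12, crops included, and the job is handed in when it is done.

Besides the shell and the picture viewer there is one more tool, called after "Emit:" as a command line: name --argument value ..., lists and objects as JSON in quotes. carry_out: Moves the arm, as the interface text tells. Its arguments: {"type":"object","properties":{"motion":{"type":"array"}},"required":["motion"]}

```bash
mkdir -p pics; ls; cat > h.py <<'E'
from bench import ctrl
import numpy as np, cv2
from scipy.spatial.transform import Rotation as R
def w(cam,p):
    P=np.array(ctrl.camera_params(cam)["pose"]); return P[:3,:3]@np.array(p)+P[:3,3]
def rot():
    q=ctrl.get_obs()["eef_rot"]; return R.from_quat([q[1],q[2],q[3],q[0]])
E
python3 - <<'E'
from h import *
o=ctrl.get_obs(); print(o["time_s"],o["eef_pos"],o["eef_rot"],o["opening"]); print(np.round(rot().as_matrix(),2))
for c in ["top","side"]:
    im=ctrl.camera(c); cv2.imwrite(f"pics/{c}0.png",im)
    print(c,np.round(np.array(ctrl.camera_params(c)["pose"]),3).tolist())
    for t in ["board","plate","corner_a","standoff_tall","connector","screwdriver","jar","spacer","small_board"]:
        print(t,[(np.round(w(c,d["point"]),3).tolist(),round(d["conf"],2)) for d in ctrl.landmark_of(c,t)])
print(ctrl.get_obs()["time_s"])
E
```

```text
pics
0.0 [ 0.13711227 -0.55786214  0.23039577] [ 0.08432608  0.70203733  0.08552735 -0.70193859] 0.9991614813641466
[[-0.    0.24 -0.97]
 [ 0.   -0.97 -0.24]
 [-1.   -0.   -0.  ]]
top [[0.013, -0.999, 0.053, 0.438], [-1.0, -0.012, 0.017, -0.001], [-0.016, -0.053, -0.998, 1.333], [0.0, 0.0, 0.0, 1.0]]
board [([0.502, 0.126, 0.006], 0.92), ([0.3, 0.22, 0.004], 0.71), ([0.681, 0.216, 0.001], 0.62)]
plate [([0.54, 0.014, 0.006], 0.65), ([0.538, 0.391, -0.001], 0.31)]
corner_a [([0.746, 0.191, 0.021], 0.92), ([0.668, 0.436, 0.014], 0.92), ([0.253, 0.176, 0.016], 0.9), ([0.265, 0.266, 0.011], 0.86), ([0.433, 0.148, 0.018], 0.79), ([0.565, 0.104, 0.018], 0.78), ([0.623, 0.238, 0.018], 0.75), ([0.732, 0.365, 0.019], 0.73), ([0.744, 0.496, 0.015], 0.7), ([0.487, 0.061, 0.016], 0.69), ([0.343, 0.166, 0.019], 0.66), ([0.657, 0.148, 0.014], 0.65), ([0.805, 0.423, 0.016], 0.65), ([0.522, 0.192, 0.016], 0.63), ([0.355, 0.258, 0.017], 0.59), ([0.703, 0.278, 0.016], 0.55)]
standoff_tall [([0.681, -0.024, 0.001], 0.6), ([0.44, -0.106, -0.004], 0.2)]
connector [([0.437, 0.148, 0.018], 0.61), ([0.543, 
[... 858 characters left out ...]
.75), ([0.671, 0.437, 0.017], 0.74), ([0.743, 0.496, 0.014], 0.73), ([0.707, 0.276, 0.016], 0.72), ([0.803, 0.423, 0.016], 0.72), ([0.437, 0.141, 0.012], 0.7), ([0.617, 0.235, 0.013], 0.59), ([0.259, 0.267, 0.016], 0.57)]
standoff_tall [([0.678, -0.027, 0.0], 0.64), ([0.539, 0.388, 0.001], 0.55)]
connector [([0.385, 0.061, 0.0], 0.74), ([0.538, 0.387, 0.002], 0.65), ([0.363, 0.354, -0.003], 0.44), ([0.523, 0.189, 0.014], 0.24), ([0.429, -0.394, -0.007], 0.21)]
screwdriver [([0.539, 0.389, 0.001], 0.66), ([0.563, -0.343, -0.001], 0.17)]
jar [([0.563, -0.343, -0.002], 0.85), ([0.503, 0.124, -0.001], 0.49)]
spacer [([0.434, -0.39, -0.005], 0.64)]
small_board [([0.363, 0.356, -0.001], 0.78)]
1.0
```

View pics/top0.png

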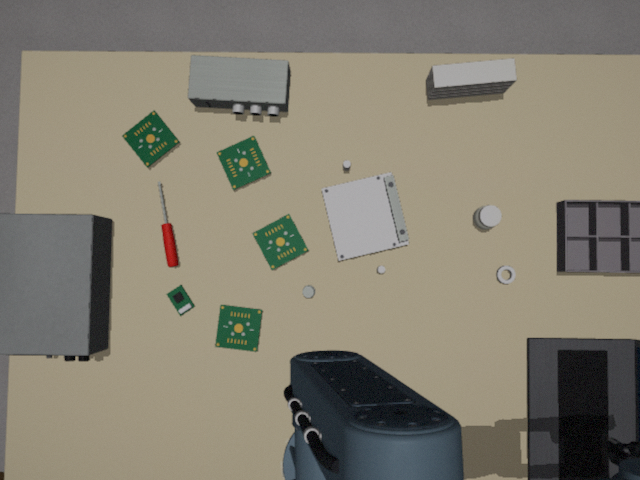

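View pics/side0.png

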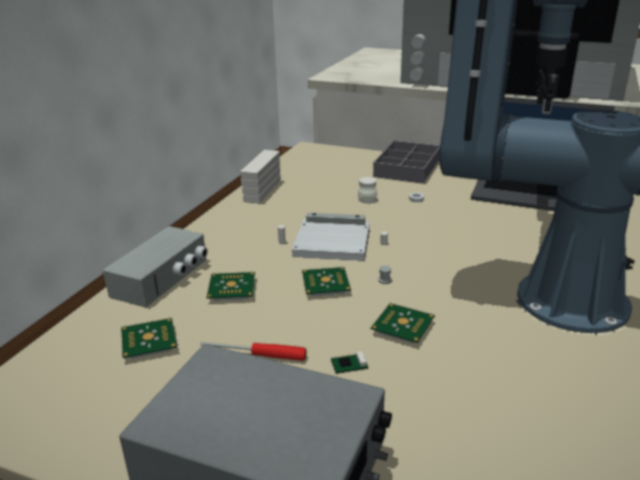

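Four look-alikes in the top view: (150,139), (244,163), (281,242) and (238,328). World y decreases to the image's right, so the one farthest right is (281,242), at about (0.50, 0.124). The plate's front face is the left edge, from (322,187) to (339,261). I'll confirm the board in a crop and measure the plate's yaw.

```bash
cat >> h.py <<'E'
def unproj(cam,px,z):
    p=ctrl.camera_params(cam);P=np.array(p["pose"]);K=np.array(p["mtx"])
    d=P[:3,:3]@np.linalg.inv(K)@np.array([px[0],px[1],1.]);return P[:3,3]+d*(z-P[2,3])/d[2]
E
python3 - <<'E'
from h import *
im=ctrl.camera("top"); cv2.imwrite("pics/crop1.png",cv2.resize(im[140:310,220:430],None,fx=3.5,fy=3.5,interpolation=cv2.INTER_CUBIC))
for t,z in [("plate",.022),("board",.018)]:
    for d in ctrl.trace("top",t)[:4]:
        m=np.array(d["pixels"]).astype(np.uint8)
        c=max(cv2.findContours(m,0,2)[0],key=cv2.contourArea); b=cv2.boxPoints(cv2.minAreaRect(c))
        print(t,d["conf"],b.round(0).tolist(),[unproj("top",p,z).round(4)[:2].tolist() for p in b])
        if t=="plate" and m.sum()>3000:
            ys=np.arange(195,255,3); xs=np.array([np.where(m[y])[0].min() for y in ys])
            W=np.array([unproj("top",(x-.5,y),.022)[:2] for x,y in zip(xs,ys)])
            f=np.polyfit(W[:,0],W[:,1],1); print("front edge dir deg",np.degrees(np.arctan(f[0])),W[0],W[-1])
print(ctrl.grip_depth)
E
```

```text
plate 0.66 [[321.0, 188.0], [393.0, 171.0], [410.0, 244.0], [339.0, 262.0]] [[0.6239, 0.0326], [0.6651, -0.1298], [0.4979, -0.171], [0.4569, -0.0098]]
front edge dir deg 14.421925459325294 [0.60858219 0.02747657] [ 0.47864042 -0.00603581]
board 0.97 [[252.0, 233.0], [290.0, 213.0], [310.0, 251.0], [271.0, 271.0]] [[0.5189, 0.1912], [0.5665, 0.1035], [0.4814, 0.0572], [0.434, 0.1445]]
board 0.92 [[121.0, 136.0], [155.0, 109.0], [181.0, 142.0], [147.0, 169.0]] [[0.7419, 0.4982], [0.8053, 0.4221], [0.7292, 0.3591], [0.6661, 0.435]]
board 0.88 [[215.0, 347.0], [221.0, 304.0], [263.0, 309.0], [257.0, 352.0]] [[0.2609, 0.2692], [0.357, 0.2589], [0.3461, 0.1627], [0.2501, 0.1733]]
board 0.61 [[216.0, 152.0], [254.0, 135.0], [271.0, 173.0], [233.0, 190.0]] [[0.7059, 0.2777], [0.747, 0.1897], [0.6587, 0.1484], [0.6178, 0.236]]
0.0187
```

View pics/crop1.png

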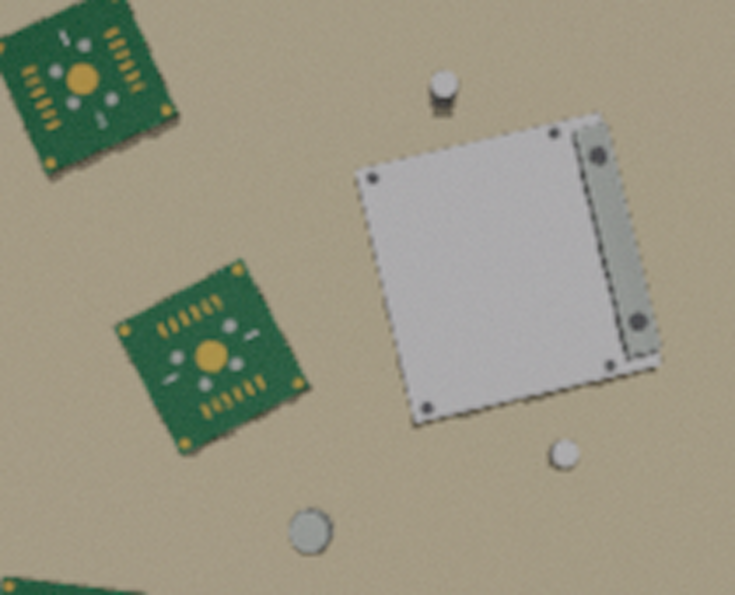

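The crop shows the chosen module at crop centre (212,357), can down, with the plate's front face to its right. A connector stands at (310,531) and posts at (443,87) and (565,453), all clear of the push path. I'll move to behind the board.

Emit:
carry_out --motion '[0,0,0,0,-0.038,-0.0287,0,0,0,0,0,-0.038,-0.0287,0,0,0,0,0,-0.038,-0.0287,0,0,0,0,0,-0.038,-0.0287,0,0,0,0,0,-0.038,-0.0287,0,0,0,0,0,-0.038,-0.0287,0,0,0,0,0,-0.038,-0.0287,0,0,0,0,0,-0.038,-0.0287,0,0,0,0,0,-0.038,-0.0287,0,0,0,0,0,-0.038,-0.0287,0]'

```text
time_s: 2.15
eef_pos: [0.3293, -0.1115, 0.2305]
eef_rot: [0.082, 0.704, 0.079, -0.701]
wrist_force: [1.1, 0.2, 0.4]
opening: 0.501
```

Emit:
carry_out --motion '[0,0,0,0,-0.038,-0.0287,0,0,0,0,0,-0.038,-0.0287,0,0,0,0,0,-0.038,-0.0287,0,0,0,0,0,-0.038,-0.0287,0,0,0,0,0,-0.038,-0.0287,0,0,0,0,0,-0.038,-0.0287,0,0,0,0,0,-0.038,-0.0287,0,0,0,0,0,-0.038,-0.0287,0]'

```text
time_s: 2.95
eef_pos: [0.4886, 0.2541, 0.2333]
eef_rot: [0.085, 0.708, 0.078, -0.697]
wrist_force: [1.2, 0.2, 0.3]
opening: 0.499
```

Emit:
carry_out --motion '[-8.5,0,0,0,0,0,-0.1,-8.5,0,0,0,0,0,-0.1,-8.5,0,0,0,0,0,-0.1,-8.5,0,0,0,0,0,-0.1,-8.5,0,0,0,0,0,-0.1,-8.5,0,0,0,0,0,-0.1,-8.5,0,0,0,0,0,-0.1,-8.5,0,0,0,0,0,-0.1,-8.5,0,0,0,0,0,-0.1,-8.5,0,0,0,0,0,-0.1]'

```text
time_s: 3.95
eef_pos: [0.4891, 0.262, 0.231]
eef_rot: [0.545, 0.459, 0.534, -0.456]
wrist_force: [0.4, -0.6, 0.0]
opening: 0.547
```

```bash
cat >> h.py <<'E'
PA=np.radians(14.2);PX=np.array([np.sin(PA),-np.cos(PA),0]);PY=np.array([np.cos(PA),np.sin(PA),0]);PO=np.array([.541,.0125,0])
PR=np.c_[PX,PY,[0,0,1]]
def st():
    o=ctrl.get_obs();M=rot().as_matrix();e=np.array(o["eef_pos"])
    print("t",round(o["time_s"],2),"plate xyz",(PR.T@(e-PO)).round(4),"F(plate)",(PR.T@np.array(o["wrist_force"])).round(1),"open",round(o["opening"],2))
    print("tool in plate",(PR.T@M).round(3).tolist(),"q",np.round(o["q"],2).tolist())
E
python3 -c "from h import *;st()"
```

```text
t 3.95 plate xyz [-0.2546  0.0109  0.231 ] F(plate) [0.7 0.3 0. ] open 0.55
tool in plate [[0.01, 0.084, 0.996], [0.012, 0.996, -0.084], [-1.0, 0.013, 0.009]] q [0.28, 0.13, 1.67, -0.01, 1.33, 0.12]
```

Emit:
carry_out --motion '[-4.8,0.7,0,0.03,-0.02,0,-0.1,0,0,0,0.045,0,0,-0.1,0,0,0,0.045,0,0,-0.1,0,0,0,0.045,0,0,-0.1,0,-6.5,0,0,0,0,-0.1,0,-6.5,0,0,0,0,-0.1,0,-6.5,0,0,0,0,-0.1,0,0,0,0,0,0,-0.1]'

```text
time_s: 4.75
eef_pos: [0.475, 0.258, 0.0624]
eef_rot: [0.652, 0.358, 0.447, -0.497]
wrist_force: [0.1, 0.5, -0.2]
opening: 0.546
```

```bash
python3 -c "
from h import *;st()
im=ctrl.camera('wrist');cv2.imwrite('pics/w1.png',im)"
```

```text
t 4.75 plate xyz [-0.2542 -0.0038  0.0624] F(plate) [-0.5  0.2 -0.2] open 0.55
tool in plate [[0.344, -0.005, 0.939], [0.022, 1.0, -0.003], [-0.939, 0.022, 0.344]] q [0.48, 0.41, 1.74, -0.39, 1.09, 0.43]
```

View pics/w1.png

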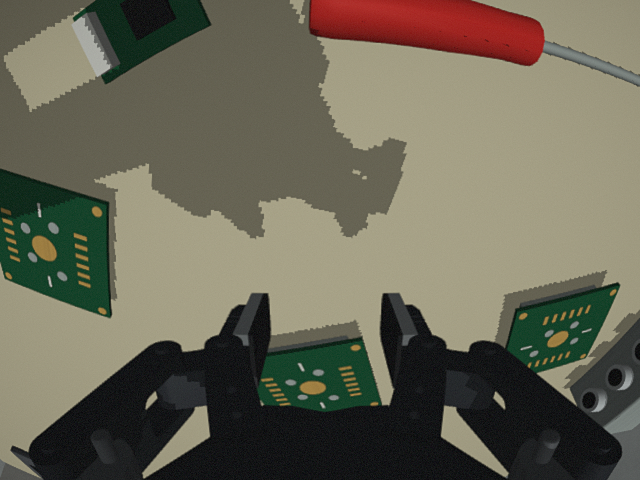

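The wrist view shows the two fingertips at (255,330) and (395,330), with the module ahead between them at (315,380).

Emit:
carry_out --motion '[0,0,0,0.0184,-0.003,-0.0068,-0.1,0,0,0,0.0184,-0.003,-0.0068,-0.1,0,0,0,0.016,-0.003,-0.006,-0.1,0,0,0,0,0,0,-0.1]'

```text
time_s: 5.2
eef_pos: [0.4697, 0.2562, 0.0066]
eef_rot: [0.649, 0.363, 0.451, -0.494]
wrist_force: [0.0, 0.4, -0.6]
opening: 0.549
```

```bash
python3 -c "
from h import *;st()"
```

```text
t 5.2 plate xyz [-0.2538 -0.0093  0.0066] F(plate) [-0.4  0.1 -0.6] open 0.55
tool in plate [[0.33, -0.003, 0.944], [0.025, 1.0, -0.006], [-0.944, 0.025, 0.33]] q [0.47, 0.49, 1.77, -0.41, 0.98, 0.47]
```

Emit:
carry_out --motion '[0,0,0,0.0076,0,0.0185,-0.1,0,0,0,0.0076,0,0.0185,-0.1,0,0,0,0.005,0,0.0142,-0.1,0,0,0,0.005,0,0.0142,-0.1,0,0,0,0.0033,0,0.0094,-0.1,0,0,0,0.0033,0,0.0094,-0.1,0,0,0,0,0,0,-0.1]'

```text
time_s: 5.9
eef_pos: [0.4992, 0.1648, 0.0116]
eef_rot: [0.647, 0.37, 0.451, -0.491]
wrist_force: [-0.3, 1.2, -0.5]
opening: 0.548
```

```bash
python3 -c "
from h import *;st()"
```

```text
t 5.9 plate xyz [-0.1579 -0.0031  0.0116] F(plate) [-1.2 -0.  -0.5] open 0.55
tool in plate [[0.32, 0.002, 0.947], [0.034, 0.999, -0.013], [-0.947, 0.037, 0.32]] q [0.29, 0.43, 1.85, -0.43, 0.89, 0.32]
```

```bash
cat >> h.py <<'E'
def board(c="side"):
    im=ctrl.camera(c)
    for d in ctrl.landmark_of(c,"board"):
        p=PR.T@(w(c,d["point"])-PO)
        if abs(p[1])<.09 and -.2<p[0]<.2: print(c,"board plate",p.round(4),round(d["conf"],2))
    print("corners",[(PR.T@(w(c,d["point"])-PO)).round(3).tolist() for d in ctrl.landmark_of(c,"corner_a") if np.linalg.norm((PR.T@(w(c,d["point"])-PO))[:2]-p0(c))<.2][:6])
    return im
def p0(c): return np.array([-.05,0.])
E
python3 -c "
from h import *
im=board('side');cv2.imwrite('pics/s2.png',cv2.resize(im[190:330,250:450],None,fx=4,fy=4,interpolation=2));board('top')"
```

```text
corners [[-0.102, 0.149, 0.014], [-0.05, -0.064, 0.016], [-0.15, 0.031, 0.015], [-0.197, 0.129, 0.016], [-0.146, -0.066, 0.014]]
top board plate [-0.1037 -0.0172  0.0037] 0.66
top board plate [-0.155  -0.0661  0.015 ] 0.43
corners [[-0.156, -0.067, 0.017], [-0.151, 0.031, 0.017], [-0.099, 0.142, 0.018], [-0.055, 0.03, 0.019]]
```

View pics/s2.png

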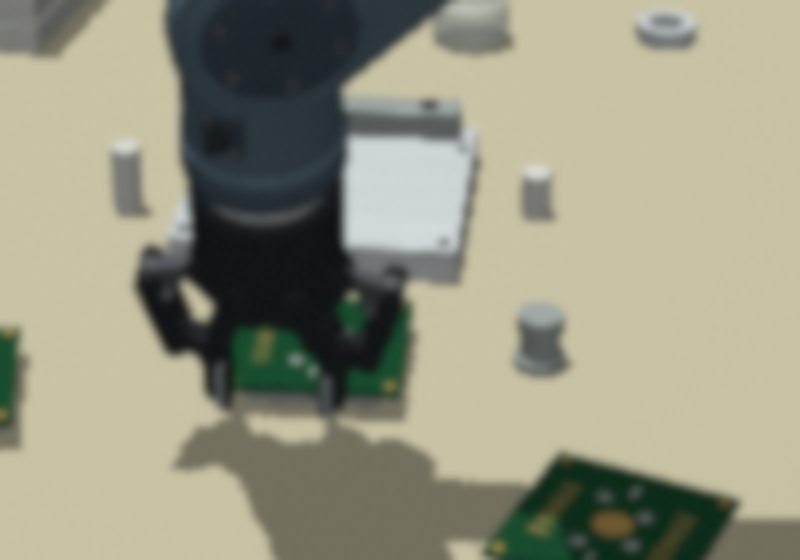

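The side view shows the module now square to the plate, at (320,345). The fingers are at (220,385) and (330,390), too far to the left end, and the TCP has drifted up. I'll back off, recentre, lower and push on.

Emit:
carry_out --motion '[0,0,-2,-0.0035,-0.008,-0.011,-0.1,0,0,0,0.004,-0.007,-0.0013,-0.1,0,0,0,0.004,0,-0.0013,-0.1,0,0,0,0,0,0,-0.1]'

```text
time_s: 6.6
eef_pos: [0.4793, 0.1749, 0.0003]
eef_rot: [0.64, 0.36, 0.458, -0.501]
wrist_force: [-0.6, 0.1, -0.6]
opening: 0.552
```

```bash
python3 -c "
from h import *;st()"
```

```text
t 6.6 plate xyz [-0.1726 -0.02    0.0003] F(plate) [-0.3 -0.6 -0.6] open 0.55
tool in plate [[0.32, 0.007, 0.947], [-0.001, 1.0, -0.007], [-0.947, 0.001, 0.32]] q [0.32, 0.45, 1.85, -0.42, 0.91, 0.35]
```

Emit:
carry_out --motion '[0,0,0,0.0042,0,0.0092,-0.1,0,0,0,0.0039,0,0.0092,-0.1,0,0,0,0.0039,0,0.0092,-0.1,0,0,0,0.0039,0,0.0092,-0.1,0,0,0,0.0039,0,0.0092,-0.1,0,0,0,0,0,0,-0.1]'

```text
time_s: 7.2
eef_pos: [0.4962, 0.1292, 0.0005]
eef_rot: [0.641, 0.366, 0.457, -0.496]
wrist_force: [-0.1, -1.8, 0.1]
opening: 0.55
```

```bash
python3 -c "
from h import *;st();board('side');board('top')"
```

```text
t 7.2 plate xyz [-0.1241 -0.0148  0.0005] F(plate) [ 1.7 -0.6  0.1] open 0.55
tool in plate [[0.314, 0.006, 0.949], [0.012, 1.0, -0.01], [-0.949, 0.015, 0.314]] q [0.22, 0.43, 1.88, -0.43, 0.86, 0.27]
side board plate [-0.0677 -0.0201 -0.0011] 0.55
corners [[-0.103, 0.149, 0.013], [-0.116, -0.063, 0.012], [-0.117, 0.032, 0.015], [-0.199, 0.129, 0.014], [-0.021, -0.065, 0.017]]
top board plate [-0.0704 -0.017   0.0048] 0.62
corners [[-0.102, 0.146, 0.018], [-0.122, -0.063, 0.015], [-0.022, -0.06, 0.016], [-0.023, 0.03, 0.017], [-0.196, 0.135, 0.02]]
```

Emit:
carry_out --motion '[0,0,0,0.0029,-0.001,0.0064,-0.1,0,0,0,0.0029,-0.001,0.0064,-0.1,0,0,0,0.0022,0,0.005,-0.1,0,0,0,0.0013,0,0.003,-0.1]'

```text
time_s: 7.9
eef_pos: [0.5014, 0.1128, 0.0002]
eef_rot: [0.641, 0.37, 0.458, -0.493]
wrist_force: [-2.5, 6.7, 8.0]
opening: 0.552
```

```bash
python3 -c "
from h import *;st();board('side');board('top')"
```

```text
t 7.9 plate xyz [-0.1069 -0.0138  0.0002] F(plate) [-7.1 -0.7  8. ] open 0.55
tool in plate [[0.307, 0.005, 0.952], [0.02, 1.0, -0.011], [-0.951, 0.022, 0.307]] q [0.18, 0.42, 1.89, -0.42, 0.84, 0.23]
side board plate [-0.0512 -0.0136  0.0009] 0.78
corners [[-0.102, 0.151, 0.015], [-0.004, 0.028, 0.015], [-0.098, 0.033, 0.016], [-0.199, 0.129, 0.015], [0.0, -0.064, 0.016], [-0.1, -0.062, 0.01]]
top board plate [-0.0537 -0.0147  0.0056] 0.71
corners [[-0.004, 0.033, 0.02], [-0.101, 0.035, 0.018], [-0.006, -0.056, 0.018], [-0.107, -0.06, 0.017], [-0.195, 0.134, 0.021], [-0.1, 0.146, 0.015]]
```

Emit:
carry_out --motion '[0,0,0,0.0,0,0.003,-0.1,0,0,0,0.001,0,0.003,-0.1]'

```text
time_s: 8.4
eef_pos: [0.5023, 0.1078, 0.0006]
eef_rot: [0.641, 0.37, 0.459, -0.493]
wrist_force: [-2.4, 5.6, -0.0]
opening: 0.551
```

```bash
python3 -c "
from h import *;st();board('side');board('top')"
```

```text
t 8.4 plate xyz [-0.1018 -0.0141  0.0006] F(plate) [-6. -1. -0.] open 0.55
tool in plate [[0.306, 0.004, 0.952], [0.02, 1.0, -0.01], [-0.952, 0.022, 0.306]] q [0.17, 0.42, 1.89, -0.42, 0.83, 0.22]
side board plate [-0.0458 -0.0148  0.0015] 0.6
corners [[-0.197, 0.129, 0.014], [-0.095, -0.063, 0.012], [-0.101, 0.149, 0.016], [-0.094, 0.033, 0.015]]
top board plate [-0.0504 -0.0163  0.006 ] 0.79
top board plate [-0.0975  0.0375  0.0158] 0.2
corners [[-0.101, -0.061, 0.018], [-0.1, 0.145, 0.02], [-0.0, -0.06, 0.016], [-0.096, 0.037, 0.018], [0.001, 0.029, 0.019]]
```

Emit:
carry_out --motion '[0,0,0,-0.0045,0,0.004,-0.1,0,0,0,-0.0052,0,0.0032,-0.1,0,0,0,-0.0052,0,0.0032,-0.1]'

```text
time_s: 9.0
eef_pos: [0.5021, 0.1068, 0.0163]
eef_rot: [0.64, 0.372, 0.461, -0.491]
wrist_force: [0.5, 6.6, -0.5]
opening: 0.552
```

```bash
python3 -c "
from h import *;st();board('side')"
```

```text
t 9.0 plate xyz [-0.1009 -0.0146  0.0163] F(plate) [-6.3  2.1 -0.5] open 0.55
tool in plate [[0.3, 0.003, 0.954], [0.021, 1.0, -0.01], [-0.954, 0.023, 0.299]] q [0.16, 0.38, 1.9, -0.4, 0.86, 0.19]
side board plate [-0.0496 -0.0189  0.0072] 0.82
corners [[-0.101, 0.148, 0.012], [-0.094, 0.034, 0.032], [0.001, -0.063, 0.015], [-0.001, 0.028, 0.013], [-0.196, 0.13, 0.012], [-0.091, -0.062, 0.028]]
```

Emit:
carry_out --motion '[0,0,0,-0.0059,0,0.004,-0.1,0,0,0,-0.0057,0,0.0043,-0.1,0,0,0,-0.0054,0,0.0047,-0.1,0,0,0,-0.0051,0,0.0051,-0.1]'

```text
time_s: 9.55
eef_pos: [0.5041, 0.0994, 0.0429]
eef_rot: [0.639, 0.373, 0.462, -0.489]
wrist_force: [-1.5, 6.2, 2.9]
opening: 0.551
```

```bash
python3 -c "
from h import *;st();board('side')"
```

```text
t 9.55 plate xyz [-0.0933 -0.0145  0.0429] F(plate) [-6.4  0.   2.9] open 0.55
tool in plate [[0.295, 0.001, 0.955], [0.024, 1.0, -0.009], [-0.955, 0.026, 0.295]] q [0.15, 0.32, 1.9, -0.38, 0.9, 0.14]
side board plate [-0.0492 -0.0177  0.0249] 0.75
corners [[-0.194, 0.131, 0.011], [-0.083, 0.035, 0.056], [-0.103, 0.146, 0.012], [0.001, 0.03, 0.013], [-0.084, -0.065, 0.057]]
```

Emit:
carry_out --motion '[0,0,0,-0.0046,0,0.0056,-0.1,0,0,0,-0.0042,0,0.0059,-0.1,0,0,0,-0.0038,0,0.0062,-0.1,0,0,0,-0.0034,0,0.0065,-0.1]'

```text
time_s: 10.1
eef_pos: [0.5074, 0.0783, 0.0656]
eef_rot: [0.639, 0.371, 0.462, -0.49]
wrist_force: [0.1, 0.5, -1.1]
opening: 0.553
```

```bash
python3 -c "
from h import *;st();im=board('side');cv2.imwrite('pics/s3.png',cv2.resize(im[150:330,250:450],None,fx=3,fy=3,interpolation=2))"
```

```text
t 10.1 plate xyz [-0.072  -0.0164  0.0656] F(plate) [-0.4  0.2 -1.1] open 0.55
tool in plate [[0.298, 0.002, 0.955], [0.021, 1.0, -0.008], [-0.954, 0.022, 0.298]] q [0.1, 0.28, 1.9, -0.37, 0.93, 0.08]
side board plate [-0.0432 -0.0193  0.0279] 0.7
corners [[0.004, -0.063, 0.003], [-0.198, 0.128, 0.013], [-0.061, 0.035, 0.073], [-0.005, 0.03, -0.004], [-0.102, 0.146, 0.012], [-0.062, -0.066, 0.069]]
```

View pics/s3.png

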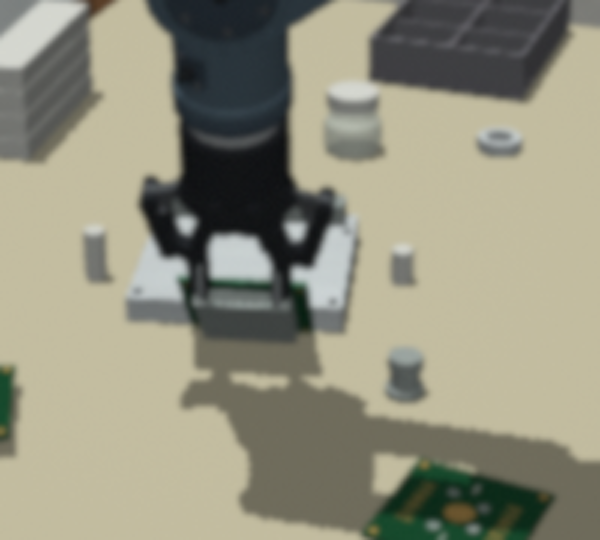

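The side crop shows the module tipped about 49°: the can faces us at (250,315) and its bottom edge is on the table against the plate wall. Both fingers are behind its upper edge.

Emit:
carry_out --motion '[0,0,0,-0.0032,0,0.0083,-0.1,0,0,0,-0.0024,0,0.0086,-0.1,0,0,0,-0.0016,0,0.0089,-0.1,0,0,0,-0.0009,0,0.009,-0.1]'

```text
time_s: 10.65
eef_pos: [0.5148, 0.047, 0.0846]
eef_rot: [0.639, 0.371, 0.462, -0.49]
wrist_force: [-0.2, 0.7, -0.1]
opening: 0.551
```

```bash
python3 -c "
from h import *;st();im=board('side')"
```

```text
t 10.65 plate xyz [-0.0398 -0.0169  0.0846] F(plate) [-0.7 -0.  -0.1] open 0.55
tool in plate [[0.297, 0.001, 0.955], [0.021, 1.0, -0.007], [-0.954, 0.022, 0.297]] q [0.04, 0.24, 1.9, -0.36, 0.95, 0.0]
side board plate [-0.0302 -0.0177  0.0396] 0.76
corners [[-0.195, 0.131, 0.013], [-0.03, 0.033, 0.092], [-0.029, -0.066, 0.087], [-0.003, 0.028, -0.001], [0.001, -0.064, 0.005], [-0.101, 0.149, 0.014]]
```

Emit:
carry_out --motion '[0,0,0,0.0014,0,0.0079,-0.1,0,0,0,0.0014,0,0.0079,-0.1,0,0,0,0.0024,0,0.0076,-0.1,0,0,0,0.0024,0,0.0076,-0.1]'

```text
time_s: 11.2
eef_pos: [0.5229, 0.0146, 0.0864]
eef_rot: [0.639, 0.371, 0.462, -0.49]
wrist_force: [-0.6, 0.9, 0.1]
opening: 0.551
```

```bash
python3 -c "
from h import *;st();im=board('side')"
```

```text
t 11.2 plate xyz [-0.0065 -0.017   0.0864] F(plate) [-1.  -0.3  0.1] open 0.55
tool in plate [[0.297, 0.0, 0.955], [0.021, 1.0, -0.007], [-0.955, 0.023, 0.297]] q [-0.03, 0.24, 1.9, -0.36, 0.93, -0.07]
side board plate [-0.0146 -0.0169  0.05  ] 0.9
corners [[-0.195, 0.129, 0.014], [0.005, 0.032, 0.097], [0.008, -0.063, 0.095], [-0.101, 0.15, 0.014], [-0.0, -0.065, 0.001], [-0.006, 0.03, -0.002]]
```

Emit:
carry_out --motion '[0,0,0,0.0015,0,0.0048,-0.1,0,0,0,0.0015,0,0.0048,-0.1,0,0,0,0.0015,0,0.0048,-0.1,0,0,0,0.0015,0,0.0048,-0.1]'

```text
time_s: 11.75
eef_pos: [0.5276, -0.0055, 0.0859]
eef_rot: [0.639, 0.371, 0.462, -0.49]
wrist_force: [0.3, -0.8, 0.7]
opening: 0.55
```

```bash
python3 -c "
from h import *;st();im=board('side')"
```

```text
t 11.75 plate xyz [ 0.0141 -0.0174  0.0859] F(plate) [0.9 0.1 0.7] open 0.55
tool in plate [[0.297, 0.0, 0.955], [0.021, 1.0, -0.007], [-0.955, 0.022, 0.297]] q [-0.07, 0.24, 1.9, -0.35, 0.92, -0.11]
side board plate [-0.0059 -0.0178  0.0502] 0.84
side board plate [ 0.0237 -0.0649  0.0884] 0.33
corners [[-0.011, -0.064, 0.001], [-0.104, 0.15, 0.011], [0.027, 0.033, 0.09], [-0.196, 0.128, 0.015], [0.026, -0.061, 0.089], [-0.01, 0.029, -0.0]]
```

Emit:
carry_out --motion '[0,0,0,0.0015,0,0.0048,-0.1,0,0,0,0.0015,0,0.0048,-0.1,0,0,0,0.0015,0,0.0048,-0.1]'

```text
time_s: 12.2
eef_pos: [0.5313, -0.0204, 0.0858]
eef_rot: [0.639, 0.371, 0.463, -0.49]
wrist_force: [-0.6, -0.4, 1.0]
opening: 0.549
```

```bash
python3 -c "
from h import *;st();im=board('side')"
```

```text
t 12.2 plate xyz [ 0.0295 -0.0175  0.0858] F(plate) [ 0.2 -0.7  1. ] open 0.55
tool in plate [[0.297, 0.0, 0.955], [0.021, 1.0, -0.007], [-0.955, 0.022, 0.297]] q [-0.1, 0.24, 1.9, -0.35, 0.91, -0.14]
side board plate [ 0.0063 -0.0185  0.043 ] 0.69
corners [[0.051, 0.035, 0.056], [0.049, -0.063, 0.054], [-0.101, 0.148, 0.012], [-0.198, 0.13, 0.012], [-0.034, 0.03, 0.003], [-0.027, -0.061, 0.006]]
```

Emit:
carry_out --motion '[0,0,0,0,0,0,-0.1,0,0,0,0,0,0,-0.1]'

```text
time_s: 12.55
eef_pos: [0.5312, -0.0205, 0.0858]
eef_rot: [0.639, 0.371, 0.462, -0.49]
wrist_force: [-0.4, -0.2, 1.1]
opening: 0.551
```

```bash
python3 -c "
from h import *;st();im=board('side');cv2.imwrite('pics/s4.png',cv2.resize(im[150:330,250:450],None,fx=3,fy=3,interpolation=2));board('top')"
```

```text
t 12.55 plate xyz [ 0.0296 -0.0176  0.0858] F(plate) [ 0.1 -0.4  1.1] open 0.55
tool in plate [[0.297, 0.001, 0.955], [0.02, 1.0, -0.008], [-0.955, 0.022, 0.296]] q [-0.1, 0.24, 1.9, -0.35, 0.91, -0.14]
side board plate [ 0.0123 -0.0164  0.036 ] 0.72
corners [[0.059, 0.032, 0.023], [0.057, -0.065, 0.021], [-0.199, 0.13, 0.014], [-0.039, 0.028, 0.023], [-0.099, 0.15, 0.013], [-0.037, -0.063, 0.025]]
top board plate [ 0.0114 -0.0139  0.0445] 0.74
corners [[0.057, 0.035, 0.024], [-0.099, 0.147, 0.019], [-0.197, 0.133, 0.021], [0.053, -0.064, 0.024]]
```

View pics/s4.png

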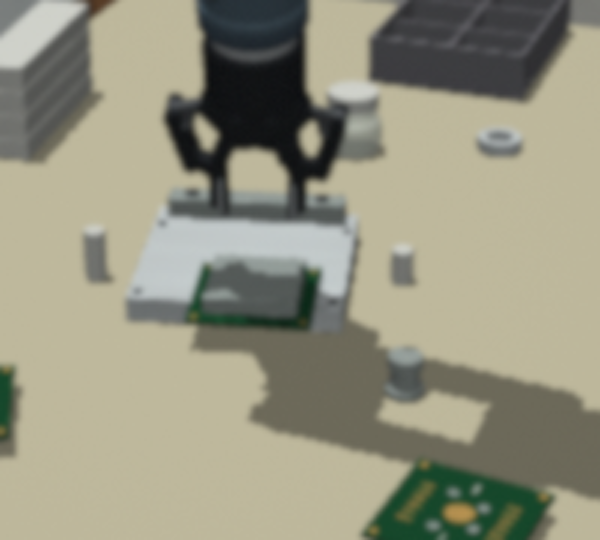

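The side crop shows the module flat on the plate, can up, at about (255,290). Its centre is near xp = 0.011 and its near edge overhangs the front. Next I'll go back over it, straighten the tool and push on the can's near face.

Emit:
carry_out --motion '[0,0,0,-0.02,0,-0.034,0.2,0,0,0,-0.012,0,-0.038,0.2,0,0,0,-0.012,0,-0.038,0.2,0,8.5,-0.6,0,0,0,0.2,0,8.5,-0.6,0,0,0,0.2,0,0,0,0.0,0,0,0.2]'

```text
time_s: 13.45
eef_pos: [0.5001, 0.1093, 0.0963]
eef_rot: [0.561, 0.433, 0.56, -0.429]
wrist_force: [0.5, -0.9, -0.2]
opening: 0.404
```

```bash
python3 -c "
from h import *;st();board('side');board('top')"
```

```text
t 13.45 plate xyz [-0.1039 -0.0159  0.0963] F(plate) [ 0.9  0.2 -0.2] open 0.4
tool in plate [[-0.002, -0.012, 1.0], [0.005, 1.0, 0.012], [-1.0, 0.005, -0.002]] q [-0.02, 0.21, 1.88, 0.0, 1.05, -0.28]
side board plate [ 0.0117 -0.0151  0.0397] 0.56
corners [[0.059, 0.031, 0.025], [-0.037, -0.066, 0.023], [-0.097, 0.15, 0.012], [-0.04, 0.03, 0.021], [0.059, -0.066, 0.02], [-0.193, 0.13, 0.014]]
top board plate [ 0.007  -0.0138  0.0424] 0.57
corners [[0.054, -0.061, 0.024], [-0.036, 0.032, 0.027], [-0.037, -0.057, 0.026], [0.055, 0.037, 0.026], [-0.103, 0.146, 0.018]]
```

Emit:
carry_out --motion '[0,0,0,0.03,0,0,0.2,0,0,0,0.025,0,0.01,0.2,0,0,0,0.01,0,0.015,0.2,0,0,0,0,0,0.015,0.2,0,0,0,0,0,0,0.2]'

```text
time_s: 14.25
eef_pos: [0.5105, 0.0687, 0.0299]
eef_rot: [0.564, 0.43, 0.558, -0.43]
wrist_force: [0.3, 0.1, 0.4]
opening: 0.401
```

```bash
python3 -c "
from h import *;st()"
```

```text
t 14.25 plate xyz [-0.062  -0.0157  0.0299] F(plate) [0.  0.3 0.4] open 0.4
tool in plate [[0.006, -0.015, 1.0], [0.004, 1.0, 0.015], [-1.0, 0.004, 0.006]] q [-0.09, 0.33, 1.89, -0.01, 0.92, -0.35]
```

Emit:
carry_out --motion '[0,0,0,0.0004,0,0.01,0.2,0,0,0,0.0006,0,0.01,0.2,0,0,0,0.0006,0,0.01,0.2,0,0,0,0.0006,0,0.01,0.2,0,0,0,0.0006,0,0.01,0.2]'

```text
time_s: 14.75
eef_pos: [0.5263, 0.0172, 0.0307]
eef_rot: [0.565, 0.431, 0.557, -0.429]
wrist_force: [-1.4, 3.3, 2.6]
opening: 0.397
```

```bash
python3 -c "
from h import *;st();board('side');board('top')"
```

```text
t 14.75 plate xyz [-0.0082 -0.0131  0.0307] F(plate) [-3.5 -0.5  2.6] open 0.4
tool in plate [[0.007, -0.014, 1.0], [0.009, 1.0, 0.014], [-1.0, 0.009, 0.007]] q [-0.19, 0.35, 1.87, -0.0, 0.92, -0.45]
side board plate [ 0.0383 -0.0188  0.0398] 0.55
corners [[-0.195, 0.13, 0.012], [-0.009, -0.061, 0.026], [0.086, 0.035, 0.022], [-0.01, 0.031, 0.023], [0.089, -0.06, 0.019], [-0.101, 0.147, 0.012]]
top board plate [ 0.0391 -0.0112  0.0434] 0.54
corners [[0.087, 0.039, 0.027], [0.085, -0.06, 0.024], [-0.01, -0.054, 0.025], [-0.103, 0.144, 0.017]]
```

Emit:
carry_out --motion '[0,0,0,-0.0008,-0.0005,0.01,0.2,0,0,0,0.0003,-0.0005,0.01,0.2,0,0,0,0.0005,-0.0005,0.01,0.2,0,0,0,0.0005,-0.0005,0.01,0.2,0,0,0,0.0005,0,0.007,0.2]'

```text
time_s: 15.55
eef_pos: [0.5361, -0.0291, 0.0294]
eef_rot: [0.565, 0.43, 0.559, -0.429]
wrist_force: [-0.5, 3.0, 2.6]
opening: 0.401
```

```bash
python3 -c "
from h import *;st();board('side');board('top')"
```

```text
t 15.55 plate xyz [ 0.0392 -0.015   0.0294] F(plate) [-3.   0.3  2.6] open 0.4
tool in plate [[0.005, -0.017, 1.0], [0.007, 1.0, 0.017], [-1.0, 0.007, 0.005]] q [-0.27, 0.37, 1.84, -0.0, 0.93, -0.54]
side board plate [ 0.0882 -0.015   0.0394] 0.97
side board plate [0.1325 0.0351 0.0215] 0.56
side board plate [ 0.1353 -0.0597  0.0183] 0.19
corners [[0.035, 0.029, 0.021], [0.039, -0.062, 0.021], [0.132, 0.035, 0.02], [-0.1, 0.149, 0.011], [-0.2, 0.128, 0.012], [0.138, -0.064, 0.019]]
corners [[-0.198, 0.135, 0.02], [0.132, -0.058, 0.027]]
```

Emit:
carry_out --motion '[0,0,0,-0.0005,0,0.004,0.2,0,0,0,0,0,0.004,0.2,0,0,0,0,0,0.003,0.2]'

```text
time_s: 16.15
eef_pos: [0.538, -0.0379, 0.0295]
eef_rot: [0.565, 0.43, 0.56, -0.428]
wrist_force: [-0.9, 4.4, 1.4]
opening: 0.402
```

```bash
python3 -c "
from h import *;st()"
```

```text
t 16.15 plate xyz [ 0.0481 -0.0153  0.0295] F(plate) [-4.5  0.2  1.4] open 0.4
tool in plate [[0.004, -0.019, 1.0], [0.006, 1.0, 0.019], [-1.0, 0.006, 0.004]] q [-0.29, 0.37, 1.83, -0.0, 0.93, -0.56]
```

Emit:
carry_out --motion '[0,0,0,0,0,0.003,0.2,0,0,0,0,0,0.003,0.2]'

```text
time_s: 16.35
eef_pos: [0.5383, -0.0382, 0.0295]
eef_rot: [0.561, 0.432, 0.562, -0.427]
wrist_force: [-3.0, 16.1, 8.9]
opening: 0.403
```

```bash
python3 -c "
from h import *;st();board('side');im=board('top')"
```

```text
t 16.35 plate xyz [ 0.0485 -0.0151  0.0295] F(plate) [-16.4   1.1   8.9] open 0.4
tool in plate [[-0.007, -0.017, 1.0], [0.005, 1.0, 0.017], [-1.0, 0.005, -0.007]] q [-0.3, 0.38, 1.83, 0.01, 0.94, -0.57]
side board plate [ 0.0981 -0.0135  0.0383] 0.58
corners [[0.049, -0.063, 0.027], [0.04, 0.029, 0.024], [-0.101, 0.149, 0.011], [-0.196, 0.13, 0.014], [0.142, 0.034, 0.021]]
corners [[-0.103, 0.146, 0.017], [-0.197, 0.135, 0.02], [0.047, -0.055, 0.025], [0.139, -0.061, 0.026]]
```

Stalled at 16 N, so the module is seated against the bar. Backing off straight, then up.

Emit:
carry_out --motion '[0,0,0,-0.001,0,-0.006,0.2,0,0,0,-0.003,0,-0.02,0.2,0,0,0,-0.005,0,-0.03,0.2,0,0,0,-0.04,0,-0.035,0.2,0,0,0,-0.045,0,-0.02,0.2,0,0,0,-0.045,0,-0.02,0.2,0,0,0,-0.01,0,-0.045,0.2,0,0,0,0,0,-0.045,0.2,0,0,0,0,0,0,0.2]'

```text
time_s: 17.55
eef_pos: [0.4802, 0.1779, 0.1851]
eef_rot: [0.562, 0.434, 0.56, -0.426]
wrist_force: [0.0, -0.5, 0.4]
opening: 0.403
```

```bash
python3 - <<'E'
from h import *
st()
i=board('side');j=board('top')
cv2.imwrite('pics/f.png',np.hstack([cv2.resize(i[160:310,270:410],(392,420),interpolation=2),cv2.resize(j[150:290,300:430],(392,420),interpolation=2)]))
for c in ("side","top"):
    for t in ["standoff_tall","standoff_short","connector","plate"]:
        print(c,t,[(np.round(w(c,d["point"]),3).tolist(),round(d["conf"],2)) for d in ctrl.landmark_of(c,t)][:2])
E
```

```text
t 17.55 plate xyz [-0.1753 -0.0184  0.1851] F(plate) [ 0.5 -0.1  0.4] open 0.4
tool in plate [[-0.004, -0.014, 1.0], [0.011, 1.0, 0.014], [-1.0, 0.011, -0.003]] q [0.12, 0.08, 1.82, 0.01, 1.23, -0.14]
side board plate [ 0.0972 -0.0162  0.0391] 0.67
corners [[0.044, 0.03, 0.023], [-0.102, 0.147, 0.017], [0.143, 0.036, 0.022], [0.051, -0.065, 0.023], [-0.083, -0.136, 0.001], [-0.195, 0.13, 0.014]]
top board plate [ 0.0947 -0.0151  0.044 ] 0.85
corners [[0.045, 0.033, 0.028], [0.046, -0.057, 0.026], [0.142, 0.035, 0.024], [0.137, -0.056, 0.026], [-0.103, 0.149, 0.018]]
side standoff_tall [([0.58, -0.023, 0.023], 0.58), ([0.679, -0.027, 0.0], 0.45)]
side standoff_short [([0.443, -0.107, -0.003], 0.63)]
side connector [([0.391, 0.061, 0.001], 0.78)]
side plate [([0.54, 0.009, 0.001], 0.98)]
top standoff_tall [([0.679, -0.022, 0.001], 0.64), ([0.61, -0.116, 0.022], 0.32)]
top standoff_short [([0.437, -0.105, -0.0], 0.55)]
top connector [([0.392, 0.062, -0.002], 0.67), ([0.517, -0.136, 0.024], 0.57)]
top plate [([0.516, -0.133, 0.027], 0.7), ([0.54, 0.015, 0.004], 0.63)]
```

View pics/f.png

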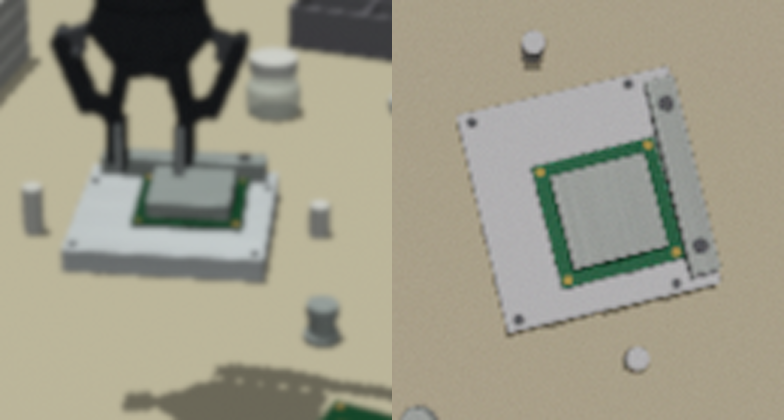

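The final views show the module can up and flush against the stop bar, with no visible gap in the top view at right panel (665,200). The posts and connector are where they were and the gripper is clear. Handing in.

```bash
python3 -c "
from h import *;print(ctrl.hand_in())"
```

```text
the job is handed in; nothing more can be done
None
```

I turned the module over onto the plate and pushed it against the stop bar, then handed in at about 18 s. `hand_in` gives no verdict.

The spread fingertips pushed the rightmost look-alike square against the plate's front edge. They then raised its near side through vertical until it dropped can up on the plate. The final push was on the can, centred on the module's width, until it stalled against the bar at 16 N.

Last checks, made after backing the gripper clear:

| Check | Measured | Required |
|---|---|---|
| Distance along plate (x) | 0.0972 m (side), 0.0947 m (top) | 0.0905 to 0.098 m |
| Offset from middle line (y) | about -0.016 m | within ±0.05 m |
| Height of module origin | 0.039 m (side), 0.044 m (top) | 0.036 to 0.044 m |

- **Disagreement:** the two cameras differ by 2.5 mm in x and 5 mm in height, about the detector's error. The top camera's height is right at the upper limit. The side camera also put the module's corner heights (0.022–0.023 m) level with the plate.
- **Bystanders:** the two posts and the connector, the ones nearest the work, measured within about 6 mm of where they started. I did not re-measure the others.

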